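Check a film tube on the light pad

ROBOT

A 6-joint arm with a two-finger parallel gripper is mounted at the origin on a cart in front of the work surface, level with it; the furniture and walls round the work are solid. World frame = base frame: x ahead of the robot, y to its left, z up, the work surface at z = 0. Lengths are in m, angles in degrees, forces in N, time in s.
With the tool pointing down it reaches from about 0.4 to 0.825 m from the base axis. Payload 7 kg.
Tool frame: the origin (TCP) lies on the centre line of the jaws, within the pads' length; the fingertips stand 19 mm ahead of it and the grasp point (between the pads) is the TCP; z points along the fingers, y is the line along which they close (so a half turn about z gives the same grasp; the last joint's range is limited). The gripper opens to 88 mm and grips with 3 to 60 N. Pads are 19 mm wide; open, the fingers measure 130 mm over their backs; the gripper's body (78 mm by 193 mm) begins 47 mm behind the grasp point.
Start: joints at [-50.128, 20.546, 0.682, 0, -70.136, -16.507], TCP at [0.268, -0.62, 0.246] pointing down, gripper open.
Joint ranges: [-176.03, 176.03], [-82.01, 121.73], [-58.28, 71.71], [-173.87, 95.51], [-174.79, -0.11], [-173.66, 173.66]. Speed limits (degrees/s): [136.94, 136.94, 172.46, 180, 180, 180].

INTERFACE

Orientations are given as [roll, pitch, yaw] about the fixed x, y, z axes, in that order (R = Rz(yaw) Ry(pitch) Rx(roll)).
In Python, from plant import * gives the robot as it stands. The module is installed in compiled form; this text tells all that it offers.
- The arm moves only by the tool play_rows, never from a script. Its argument "deltas" is a list of rows, each a list of 6 numbers: the shift along the world's x, y, z scaled (see below), then the turn, a rotation vector about the world's x, y, z scaled (see below). A call has 1 to 10 rows; each row shifts and turns the commanded pose from where the row before left it; what a row does not reach is not made up. The controller multiplies each number of a shift by 800 mm and each number of a turn by 180 degrees. A row lasts 1/10 s, in which the tool goes at most 50 mm and 8.59 degrees, less where a joint would pass 70% of its speed; a pose out of reach is approached as far as the arm can. A call with a number of a shift or a turn outside -1 to 1 is refused whole. A call with a gripper value outside its range is refused whole. "gripper" is the gripper command: -1 is shut, 1 is fully open, values between are in proportion, set as the call begins (left out, the last holds). The fingers move at their own pace and stop on an object; the grip force is fixed at half the most. Time passes only in rows, so rows that do not move let the fingers close. It gives the time, the measured TCP pose, the force, the opening and the grip force at its end, in the units of the state.
- get_obs(): the state, without advancing time (a new reading comes with each control period).
- snapshot(name): name is "side" or "top"; returns (picture, depth): 400x640x3 uint8, blue, green, red; 400x640 float32, m along the optical axis (not along the pixel's ray), 0 where there is no reading.
- camera_model(name): a dict with "fx", "fy", "cx", "cy" (pixels), "world_to_cam" (4x4, takes a point from world to camera coordinates). Camera axes: x right, y down, z forward; pixel columns grow to the right and rows downward; lengths in m; the calibration is good to about 2 mm. A picture is of the moment at which its call begins. camera_model takes no time and is no camera call.
- close_job(): hands the job in; it is judged then, once.
The state is a dict: "clock": time; "joint_pos": joint angles; "qvel": joint speeds; "tau": joint torques, N m; "tool_pos": TCP position; "orientation": TCP orientation; "force": force on the tool from outside, world axes, zero at the start; "moment": the same for the moment, N m; "opening": finger opening in m; "gripper_force": force on a finger pad.
Only numpy, scipy, OpenCV 4.12 (cv2) and the standard library are available. Lean on these libraries where they do the work, as an engineer would, in place of code of your own. Each camera call takes 0.05 s, during which the arm holds its last target. There are 200 camera calls.

TASK

Switch the light pad on by pulling the red knob of its power unit straight out until it snaps over and stays out. Then, without picking the amber film tube up or squeezing it, roll it along the pad until it lies still on the blue band, lengthwise along the band; let go and leave it lit there for two seconds, then switch off by pushing the knob fully home. The tube stays on the band, and nothing else on the counter is to be disturbed.

Things in the scene. Friction and masses are not known exactly. Their poses are not given: they have to be found in the camera images.
- power_unit: fixed grey box with black front plate, 80 (x) x 84 (y) x 120 mm high, standing on the counter; origin at the centre of its underside, z up, its front (with the knob) faces its own -x. The red push-pull knob sits on the front, 90 mm above the counter; full fixed pen bins stand to its right
- knob_grip (a point): centre of the red knob's head, on its axis; moves with the knob. The head is a cylinder 30 mm in diameter and 18 mm long (its flat front face is 9 mm in front of this point, towards the unit's -x), on a 10 mm steel stem; when home there are 12 mm of free stem between the head and the unit's front. Axes as the power unit's
- switch_knob (a joint): travel of the knob in m: 0 = pushed home (off, where it starts), 0.016 = pulled right out against its stop (on, a green collar shows on the stem). The knob slides along the unit's -x. An over-centre spring holds it at either end: it takes about 8 to 10 N to leave an end, falling to nothing half way (0.008), after which it snaps to the other end
- light_pad: fixed flat light pad, 150 (x) x 280 (y) x 12 mm thick, aluminium with a white lit top, lying on the counter; origin at the centre of its underside, z up; the tube rolls along the pad's y
- band (a point): centre of the blue band on the pad's top (12 mm above the counter): 24 mm wide along y, running across the pad along x; axes as the pad's
- film_tube: amber tube with black end caps and a paper roll inside, cylinder 36 mm in diameter, 110 mm long, 60 to 130 g, lying on the pad about 95 mm to one side of the band or the other; origin at its centre (30 mm above the counter), its x is its long axis, within about 8 degrees of the band's x at the start; it rolls freely with a slight rolling resistance: pushed at 50 mm/s it runs on a few mm, pushed fast it runs on for centimetres
- block_eraser: bystander: blue and white block eraser, 58 x 24 x 14 mm, lying on the pad about 95 mm from the band, on the side where the tube is not; origin at the centre of its underside
- blue_ink: bystander: blue ink bottle with white cap, 35 mm in diameter, 80 mm high, standing in front of the power unit to the left of the knob; origin at the centre of its underside
- glue: bystander: red and yellow glue stick standing, 26 mm in diameter, 92 mm high, beyond the pad's far long edge; origin at the centre of its underside
- yellow_paint: bystander: yellow paint tube lying flat, 44 x 130 x 33 mm (long along its y), to the left of the pad; origin at the centre of its underside
- wood_stamp: bystander: wooden stamp standing upright, 50 x 25 x 72 mm, near the counter's front edge between the power unit and the pad; behind it stands a fixed red pencil sharpener, 142 mm high with its crank, over which the way from knob to pad leads; origin at the centre of its underside

How it is judged (in metres and radians):
On the way, in this order (a step that is already met when the one before it is completed fails the run):
1. the knob is pulled out to its detent and stays out, the tube still where it lay (value of joint switch_knob above 0.013 m and distance of film_tube from where it was at the start of the episode below 0.02 m and contact force between the fingers and switch_knob below 0.1 N), for 0.3 s.
2. with the knob out, the tube lies on the band, released and at rest, for a second (value of joint switch_knob above 0.013 m and y of film_tube in the frame of band between -0.012 and 0.012 m and x of film_tube in the frame of band between -0.035 and 0.035 m and angle between the x axis of film_tube and the x axis of band, either way round below 0.25 rad and height (world z) of film_tube below 0.036 m and linear speed of film_tube below 0.01 m/s and contact force between the fingers and film_tube below 0.1 N), for 1 s.
At the end, for the whole second after the job is handed in: The knob is home (within 3 mm), the tube lies on the band at rest and released: its centre within 12 mm of the band's centre line and 35 mm of the band's middle, its long axis within 0.25 rad of the band; the eraser, ink bottle, glue stick, paint tube and stamp are within 20 mm of where they stood (value of joint switch_knob below 0.003 m and y of film_tube in the frame of band between -0.012 and 0.012 m and x of film_tube in the frame of band between -0.035 and 0.035 m and angle between the x axis of film_tube and the x axis of band, either way round below 0.25 rad and height (world z) of film_tube below 0.036 m and linear speed of film_tube below 0.01 m/s and contact force between the fingers and film_tube below 0.1 N and distance of each of block_eraser, blue_ink, glue, yellow_paint, wood_stamp from where it was at the start of the episode below 0.02 m); the robot touches nothing.
It fails at once if the film tube is picked up (raised more than 12 mm off the pad) or falls off the pad (height (world z) of film_tube above 0.042 m or height (world z) of film_tube below 0.022 m).
It fails at once if the film tube is squeezed or pressed with more than 15 N (contact force between the fingers and film_tube above 15 N).
It fails at once if the eraser, ink bottle, glue stick, paint tube or stamp is moved more than 20 mm (distance of any of block_eraser, blue_ink, glue, yellow_paint, wood_stamp from where it was at the start of the episode above 0.02 m).
It fails at once if the ink bottle, glue stick or stamp is tipped over (angle between any of blue_ink, glue, wood_stamp's own z axis and vertical above 0.5 rad).
It also fails if it takes over 58 s, if anything falls off the work surface, if the arm or the gripper's body presses on something with over 40 N, if the wrist force passes 120 N, or if a joint passes its speed limit or range.

## Working session

There is one attempt and no reset: what is moved stays moved. The work goes in short steps, Python scripts to look and compute and a tool call to move; the robot and the scene stay as the last step left them, time stands still between calls to the robot, and variables do not carry over. Pictures are saved under pics/ and viewed, at most 10 in all, crops included, and the job is handed in when it is done.

Besides the shell and the picture viewer there is one more tool, called after ">>>" by a JSON object that holds its "fn" and its "kwargs". play_rows: Moves the arm, as the interface text tells. Its arguments: {"type":"object","properties":{"deltas":{"type":"array","items":{"type":"array","items":{"type":"number","minimum":-1,"maximum":1}}},"gripper":{"type":"number"}},"required":["deltas"]}

```bash
mkdir -p pics && python3 - <<'E'
from plant import *
import cv2, numpy as np
for n in("top","side"):
    im,d=snapshot(n); np.savez(f"{n}0.npz",im=im,d=d); cv2.imwrite(f"pics/{n}0.png",im)
    m=camera_model(n); print(n,m["fx"],m["cx"],m["cy"]); print(np.round(m["world_to_cam"],4).tolist())
o=get_obs(); print(o)
E
```

```text
top 487.6907345532856 314.54706441346997 197.39640405927233
[[0.0183, -0.9998, 0.0033, 0.1691], [-0.9962, -0.0185, -0.0854, 0.5665], [0.0854, -0.0017, -0.9963, 1.3177], [0.0, 0.0, 0.0, 1.0]]
side 496.2975393972474 319.54619491204915 197.81391397200088
[[-0.9996, 0.0183, -0.0195, 0.5447], [0.0255, 0.4331, -0.901, -0.0228], [-0.008, -0.9011, -0.4335, 1.4224], [0.0, 0.0, 0.0, 1.0]]
{'clock': 0.1, 'joint_pos': array([-5.01291462e+01,  2.05876926e+01,  6.37582517e-01, -1.73078211e-02,
       -7.01356001e+01, -1.65060818e+01]), 'qvel': array([ 0.02581792, -0.04070993,  0.15273929,  0.07228417, -0.04463012,
        0.01260109]), 'tau': array([-5.28898472e-04, -5.84163988e+01,  2.93752885e+01,  7.01557070e+00,
        1.02155274e-02, -6.57524765e-05]), 'tool_pos': array([ 0.26749105, -0.61927978,  0.24470268]), 'orientation': array([ 1.79913199e+02, -8.75321417e-03, -1.56641115e+02]), 'force': array([ 0.48845418,  0.56411984, -0.44773373]), 'moment': array([ 0.0305514 , -0.00521269,  0.06178075]), 'gripper_force': 0.0, 'opening': 0.08774730286216345}
```

View pics/top0.png

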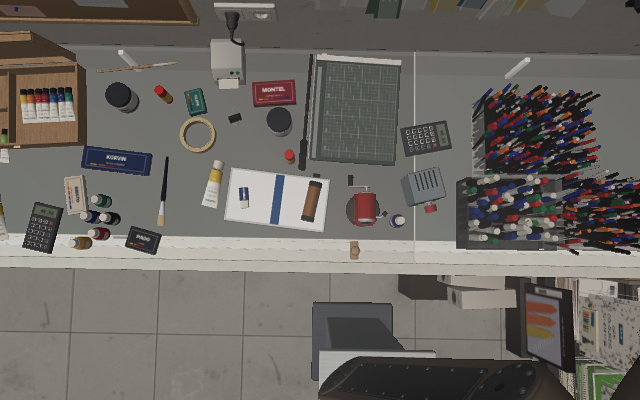

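View pics/side0.png

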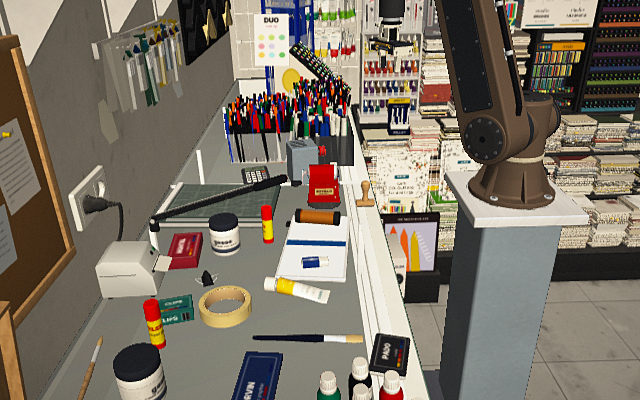

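The top view shows the pad centred near (277,200), with the blue band at (277,200), the tube at (312,201) and the eraser at (243,198). The paint is at (214,184), the glue at (290,157), the sharpener at (363,207) and the stamp at (354,250). The unit is at (424,187), its knob at (430,209) and the ink bottle at (397,221).

```bash
cat > h.py <<'E'
from plant import *
import cv2, numpy as np
def pts(n,d):
    m=camera_model(n); v,u=np.mgrid[0:400,0:640]
    c=np.stack([(u-m["cx"])/m["fx"]*d,(v-m["cy"])/m["fy"]*d,d,np.ones_like(d)],-1)
    return (c@np.linalg.inv(m["world_to_cam"]).T)[...,:3]
def fit(P):  # xy cloud -> centre, size, angle of rect
    (c,s,a)=cv2.minAreaRect((P[:,:2]*1000).astype(np.float32)); return np.round(c,1),np.round(s,1),round(a,1)
def med(P): return np.round(P.mean(0)*1000,1)
def pca(P):
    q=P[:,:2]-P[:,:2].mean(0); w,v=np.linalg.eigh(q.T@q); a=v[:,1]; return round(float(np.degrees(np.arctan2(a[1],a[0]))),1)
E
python3 - <<'E'
from h import *
z=np.load("top0.npz"); im,d=z["im"],z["d"]; P=pts("top",d)
hsv=cv2.cvtColor(im,cv2.COLOR_BGR2HSV); H,S,V=[hsv[...,i].astype(int) for i in range(3)]
def roi(a,b,c,e):
    m=np.zeros(d.shape,bool); m[b:e,a:c]=1; return m&(d>0)
R=roi(215,160,340,240); Z=P[...,2]
for nm,m in dict(white=R&(V>170)&(S<60),pad=R&(Z>.006)&(Z<.016),band=R&(H>95)&(H<125)&(S>120)&(Z<.02)&roi(265,160,292,240),
  tube=R&(Z>.026)&roi(290,175,335,230), tubetop=R&(Z>.04)&roi(290,175,335,230),
  eras=roi(230,180,260,215)&(Z>.02),
  unit=roi(390,160,450,210)&(Z>.11),knob=roi(415,200,445,220)&((H<8)|(H>172))&(S>130),
  ink=roi(385,205,410,235)&(Z>.06),glue=roi(280,145,300,168)&(Z>.07),paint=roi(195,155,230,212)&(Z>.012),
  stamp=roi(345,238,365,262)&(Z>.05),sharp=roi(340,170,392,230)&(Z>.03),sharptop=roi(340,170,392,230)&(Z>.1),bins=roi(452,165,500,255)&(Z>.05)).items():
    p=P[m]
    print(nm,len(p),med(p),fit(p),pca(p),"min",np.round(np.percentile(p,1,0)*1000),"max",np.round(np.percentile(p,99,0)*1000))
c=im[150:265,200:480]; cv2.imwrite("pics/crop0.png",cv2.resize(c,None,fx=2.85,fy=2.85,interpolation=cv2.INTER_CUBIC))
# side view knob
z=np.load("side0.npz"); im,d=z["im"],z["d"]; P=pts("side",d); hsv=cv2.cvtColor(im,cv2.COLOR_BGR2HSV)
m=np.zeros(d.shape,bool); m[140:168,312:332]=1
m&=(d>0)&((hsv[...,0]<8)|(hsv[...,0]>172))&(hsv[...,1]>130); p=P[m]; print("knobside",len(p),med(p),p.min(0),p.max(0))
E
```

```text
white 4365 [551.4 297.6  11.6] (array([555.7, 284.8]), array([216.7, 346.5]), 1.0) 83.1 min [446. 148.  -2.] max [640. 453.  26.]
pad 4471 [558.3 291.5  11.5] (array([558.9, 283.9]), array([218. , 345.6]), 0.9) 83.3 min [476. 145.   6.] max [644. 446.  16.]
band 41 [597.4 275.7  12. ] (array([564.4, 282.7]), array([ 20.4, 122. ]), 83.5) -179.0 min [511. 268.   7.] max [625. 289.  19.]
tube 512 [551.5 188.6  43.2] (array([551.8, 188.7]), array([ 35.1, 109.3]), 78.0) 167.9 min [498. 165.  29.] max [605. 213.  52.]
tubetop 392 [550.9 189.   45.3] (array([551.9, 188.8]), array([ 29.9, 109.3]), 78.3) 168.1 min [500. 168.  40.] max [606. 210.  52.]
eras 181 [560.9 374.4  25.4] (array([560.4, 371.2]), array([38.8, 56.7]), 84.5) -175.4 min [533. 362.  21.] max [589. 388.  31.]
unit 1027 [ 592.1 -106.   119.2] (array([ 583.1, -109.5]), array([101.4,  85.5]), 14.7) 106.9 min [ 548. -150.  112.] max [637. -61. 125.]
knob 48 [ 533.3 -119.9  101.2] (array([ 534.2, -121.4]), array([15.6, 27.7]), 15.3) 106.5 min [ 524. -134.   91.] max [ 543. -108.  108.]
ink 70 [503.  -46.   76.8] (array([502.8, -
[... 281 characters left out ...]
 64.5]), 2.2) -174.9 min [525. 416.  12.] max [660. 478.  36.]
stamp 69 [422.3  70.5  69.2] (array([422.2,  70.6]), array([21.1, 21.3]), 2.4) 147.0 min [412.  60.  56.] max [433.  81.  75.]
sharp 799 [539.9  52.5  95.9] (array([558.5,  33.3]), array([142.2, 100.6]), 12.0) -163.1 min [492.  21.  39.] max [616.  92. 115.]
sharptop 468 [535.9  46.  107.6] (array([540.9,  44.9]), array([96.1, 44.4]), 0.3) -178.7 min [497.  25. 100.] max [576.  67. 115.]
bins 2542 [ 540.3 -247.1  109.3] (array([ 544.1, -263.6]), array([225.4, 107. ]), 1.6) 173.3 min [ 432. -303.   51.] max [ 652. -211.  155.]
knobside 140 [536.2 -29.5 101.5] [ 0.51275888 -0.13252562  0.07621081] [0.56382389 0.06116666 0.11268248]
```

View pics/crop0.png

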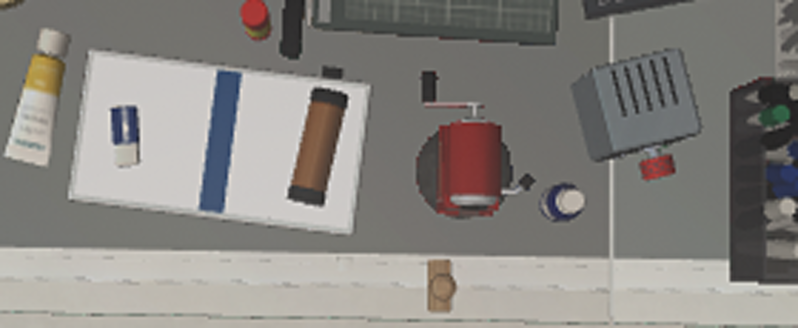

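The crop puts the pad corners at (90,50), (370,83), (352,234) and (70,200), and the band ends at (230,72) and (212,210). The crank handle is at (430,85), the glue cap at (255,12) and the knob at (657,165). I'll refine the poses and check clearances before moving.

```bash
python3 - <<'E'
from h import *
z=np.load("top0.npz"); im,d=z["im"],z["d"]; P=pts("top",d); Z=P[...,2]
m=camera_model("top"); W=np.linalg.inv(m["world_to_cam"])
def ray(u,v,zz):
    r=W[:3,:3]@np.array([(u-m["cx"])/m["fx"],(v-m["cy"])/m["fy"],1]); o=W[:3,3]; return (o+r*(zz-o[2])/r[2])[:2]*1000
f=lambda x,y,zz: ray(200+(x+.5)/2.85-.5,150+(y+.5)/2.85-.5,zz)
C=np.array([f(*c,.012) for c in((90,50),(370,83),(352,234),(70,200))]); print("pad",C.mean(0),"yaws",[round(np.degrees(np.arctan2(*(b-a)[::-1])),1) for a,b in((C[1],C[0]),(C[2],C[3]),(C[2],C[1]),(C[3],C[0]))])
B=[f(230,72,.012),f(212,210,.012)]; print("band",np.mean(B,0),np.degrees(np.arctan2(*(B[0]-B[1])[::-1])))
U=(Z>.114)&(Z<.125); U[:,:395]=0;U[:,450:]=0;U[:160]=0;U[215:]=0
print("unit",fit(P[U]),med(P[U]))
print("glue top",f(255,12,.092),"ink",f(570,200,.08))
def box(x0,x1,y0,y1,z0):
    k=(P[...,0]*1000>x0)&(P[...,0]*1000<x1)&(P[...,1]*1000>y0)&(P[...,1]*1000<y1)&(Z*1000>z0)&(Z<.3)&(d>0); q=P[k]
    print((x0,x1,y0,y1,z0),len(q),*( (np.round(q.min(0)*1000),np.round(q.max(0)*1000)) if len(q) else ()))
box(430,640,-240,-185,60);box(430,640,-225,-185,100);box(430,640,-230,-185,130);box(430,560,-10,110,60);box(560,680,0,130,30);box(600,760,190,230,20);box(600,760,220,262,60);box(640,760,232,262,60)
E
```

```text
pad [557.11634753 283.46466374] yaws [np.float64(84.3), np.float64(84.2), np.float64(-5.9), np.float64(-5.7)]
band [557.79337403 282.90446191] -5.989690287433557
unit (array([ 592.5, -106.3]), array([80.5, 84.3]), 15.1) [ 592.4 -106.3  119.3]
glue top [671.06492779 248.52764767] ink [503.43582948 -45.04410283]
(430, 640, -240, -185, 60) 1052 [ 431. -240.   60.] [ 618. -209.  158.]
(430, 640, -225, -185, 100) 384 [ 431. -225.  100.] [ 617. -209.  158.]
(430, 640, -230, -185, 130) 220 [ 457. -230.  130.] [ 607. -209.  158.]
(430, 560, -10, 110, 60) 552 [430.  21.  60.] [560.  76. 117.]
(560, 680, 0, 130, 30) 206 [560.  22.  32.] [680.  95. 116.]
(600, 760, 190, 230, 20) 386 [601. 190.  20.] [760. 223. 161.]
(600, 760, 220, 262, 60) 140 [626. 220.  61.] [760. 262. 157.]
(640, 760, 232, 262, 60) 123 [658. 237.  61.] [760. 262.  96.]
```

>>> {"fn": "play_rows", "kwargs": {"deltas": [[0.0277,0.052,0,0,0,-0.046],[0.0277,0.052,0,0,0,0],[0.0277,0.052,0,0,0,0],[0.0277,0.052,0,0,0,0],[0.0277,0.052,0,0,0,0],[0.0277,0.052,0,0,0,0],[0.0277,0.052,0,0,0,0],[0.0277,0.052,0,0,0,0],[0.0277,0.052,0,-0.0429,-0.0116,0],[0.0277,0.052,0,-0.0429,-0.0116,0]], "gripper": 0.136}}

```text
clock: 1.1
tool_pos: [0.4809, -0.2209, 0.2457]
orientation: [-166.9, -0.4, -165.2]
force: [0.7, -1.4, 0.2]
opening: 0.0498
gripper_force: 0.0
```

>>> {"fn": "play_rows", "kwargs": {"deltas": [[0.0273,0.052,0,0,0,0],[0.0273,0.052,0,0,0,0],[0,0,-0.04,0,0,0],[0,0,-0.03,0,0,0],[0,0,0,0,0,0],[0,0,0,0,0,0]]}}

```text
clock: 1.7
tool_pos: [0.5229, -0.1396, 0.1894]
orientation: [-167.1, -0.6, -165.2]
force: [0.2, 0.0, 0.2]
opening: 0.0496
gripper_force: 0.0
```

>>> {"fn": "play_rows", "kwargs": {"deltas": [[0.0129,0.0234,0,-0.0161,-0.0043,0],[0,0,-0.025,0,0,0],[0,0,-0.025,0,0,0],[0,0,-0.025,0,0,0],[0,0,0,0,0,0],[0,0,0,0,0,0]]}}

```text
clock: 2.3
tool_pos: [0.5341, -0.1209, 0.1305]
orientation: [-164.1, -0.5, -165.3]
force: [0.4, -0.3, 1.0]
opening: 0.0496
gripper_force: 0.0
```

```bash
python3 - <<'E'
from h import *
im,d=snapshot("top"); np.savez("top1.npz",im=im,d=d)
a=cv2.resize(im[155:255,330:480],None,fx=3.6,fy=3.6,interpolation=cv2.INTER_CUBIC)
im,d=snapshot("side"); b=cv2.resize(im[100:200,250:350],None,fx=3.6,fy=3.6,interpolation=cv2.INTER_CUBIC)
cv2.imwrite("pics/a1.png",cv2.resize(np.hstack([a,b]),(800,320)))
E
```

```text
(no output)
```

View pics/a1.png

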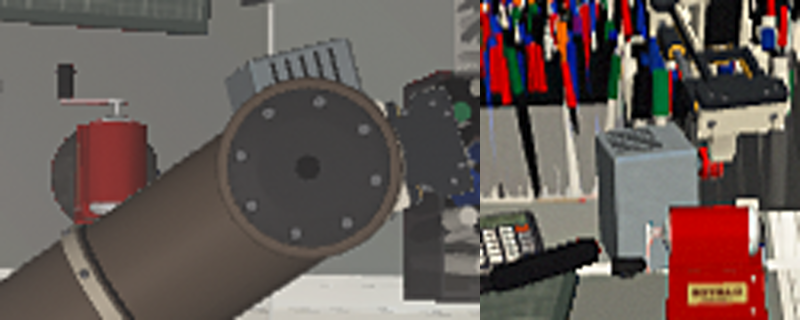

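The left panel shows the arm over the knob. The right panel shows the fingers just in front of the unit, directly above the red knob at about (712,160). I'll descend and grip.

>>> {"fn": "play_rows", "kwargs": {"deltas": [[0,0,-0.0225,0,0,0],[0,0,-0.0225,0,0,0],[0,0,0,0,0,0],[0,0,0,0,0,0]]}}

```text
clock: 2.8
tool_pos: [0.5339, -0.1207, 0.0942]
orientation: [-164.1, -0.5, -165.3]
force: [0.2, 0.6, 0.5]
opening: 0.0497
gripper_force: 0.0
```

>>> {"fn": "play_rows", "kwargs": {"deltas": [[0,0,0,0,0,0],[0,0,0,0,0,0],[0,0,0,0,0,0],[0,0,0,0,0,0]], "gripper": -0.5}}

```text
clock: 3.2
tool_pos: [0.534, -0.122, 0.0945]
orientation: [-164.0, -0.6, -165.3]
force: [6.2, -14.4, 2.6]
opening: 0.0288
gripper_force: 29.9
```

>>> {"fn": "play_rows", "kwargs": {"deltas": [[-0.0054,-0.0015,0,0,0,0],[-0.0054,-0.0015,0,0,0,0],[-0.0054,-0.0015,0,0,0,0],[-0.0048,-0.0013,0,0,0,0],[0,0,0,0,0,0],[0,0,0,0,0,0]]}}

```text
clock: 3.8
tool_pos: [0.5184, -0.1261, 0.0946]
orientation: [-164.0, -0.4, -165.2]
force: [9.9, -15.6, -2.2]
opening: 0.0293
gripper_force: 29.9
```

>>> {"fn": "play_rows", "kwargs": {"deltas": [[0,0,0,0,0,0],[0,0,0,0,0,0],[0,0,0,0,0,0],[0,0,0,0,0,0],[0,0,0,0,0,0],[0,0,0,0,0,0]], "gripper": 0.136}}

```text
clock: 4.4
tool_pos: [0.5165, -0.1251, 0.0931]
orientation: [-164.1, -0.6, -165.2]
force: [-0.2, -0.7, -0.1]
opening: 0.0498
gripper_force: 0.0
```

>>> {"fn": "play_rows", "kwargs": {"deltas": [[0,0,0.025,0,0,0],[0,0,0.035,0,0,0],[0,0,0.045,0,0,0],[0,0,0.045,0,0,0],[0,0,0.02,0.03,0.008,0],[0,0,0,0.03,0.008,0],[0,0,0,0.03,0.008,0],[0,0,0,0,0,0]]}}

```text
clock: 5.2
tool_pos: [0.5176, -0.1261, 0.2296]
orientation: [178.9, -0.5, -165.2]
force: [-0.4, -0.5, -0.7]
opening: 0.0499
gripper_force: 0.0
```

```bash
python3 - <<'E'
from h import *
im,d=snapshot("side"); print(get_obs()["tool_pos"],get_obs()["orientation"]); cv2.imwrite("pics/s2.png",cv2.resize(im[100:300,250:380],None,fx=3,fy=3,interpolation=cv2.INTER_CUBIC))
E
```

```text
[ 0.51702763 -0.12636858  0.22914307] [ 179.12187934   -0.56074228 -165.27502954]
```

View pics/s2.png

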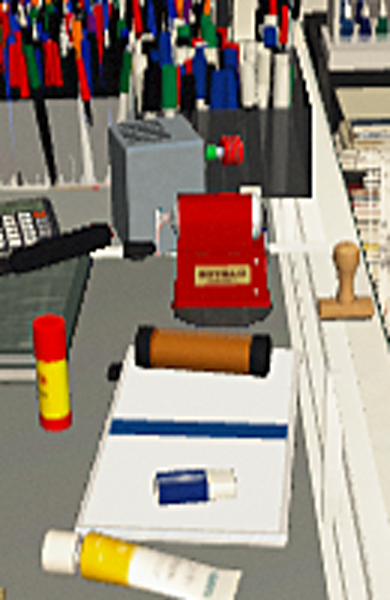

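The knob is out, with the green collar showing at about (213,152), and the tube hasn't moved. Next I go over the sharpener to straddle the tube.

>>> {"fn": "play_rows", "kwargs": {"deltas": [[0.005,0.045,0,0,0,-0.0152],[0.005,0.045,0,0,0,-0.0152],[0.005,0.045,0,0,0,-0.0152],[0.005,0.045,0,0,0,-0.0152],[0.005,0.045,0,0,0,-0.0152],[0.005,0.045,0,0,0,-0.0152],[0.005,0.045,0,0,0,-0.0152],[0.005,0.045,0,0,0,-0.0152],[0.005,0.045,0,0,0,-0.0152],[0,0,0,0,0,0]], "gripper": 0.364}}

```text
clock: 6.25
tool_pos: [0.5521, 0.2024, 0.2282]
orientation: [179.2, -0.5, 170.4]
force: [-1.3, -0.2, 0.2]
opening: 0.0597
gripper_force: 0.0
```

>>> {"fn": "play_rows", "kwargs": {"deltas": [[0,0,0,0,0,0],[0,0,0,0,0,0]]}}

```text
clock: 6.45
tool_pos: [0.5518, 0.1983, 0.2288]
orientation: [179.2, -0.6, 170.3]
force: [-0.2, -0.4, -0.2]
opening: 0.0599
gripper_force: 0.0
```

>>> {"fn": "play_rows", "kwargs": {"deltas": [[0,-0.003,-0.04,0,0,0],[0,0,-0.045,0,0,0],[0,0,-0.045,0,0,0],[0,0,-0.03,0,0,0],[0,0,0,0,0,0],[0,0,0,0,0,0]]}}

```text
clock: 7.05
tool_pos: [0.5528, 0.1956, 0.1017]
orientation: [179.1, -0.6, 170.3]
force: [0.7, -0.4, 1.5]
opening: 0.0599
gripper_force: 0.0
```

```bash
python3 - <<'E'
from h import *
im,d=snapshot("side"); print(get_obs()["tool_pos"],get_obs()["orientation"]); cv2.imwrite("pics/s3.png",cv2.resize(im[100:300,250:380],None,fx=3,fy=3,interpolation=cv2.INTER_CUBIC))
E
```

```text
[0.55337256 0.19618863 0.10260916] [179.0553593   -0.49044837 170.27541291]
```

View pics/s3.png

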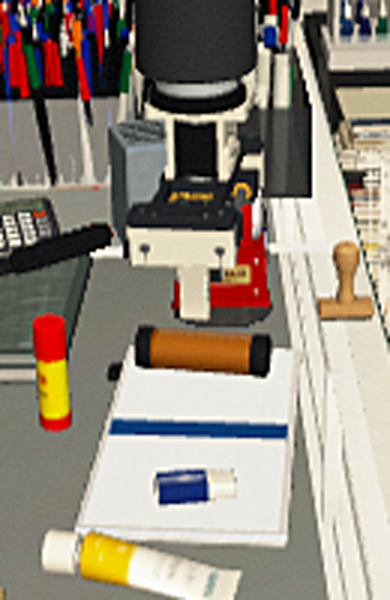

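The near finger is at about (195,290), over the tube's middle and clear of the sharpener. I'll lower it slowly.

>>> {"fn": "play_rows", "kwargs": {"deltas": [[0,0,-0.02,0,0,0],[0,0,-0.02,0,0,0],[0,0,-0.02,0,0,0],[0,0,-0.0175,0,0,0],[0,0,0,0,0,0],[0,0,0,0,0,0]]}}

```text
clock: 7.7
tool_pos: [0.553, 0.1965, 0.0399]
orientation: [179.1, -0.5, 170.3]
force: [0.0, 0.1, 0.5]
opening: 0.0601
gripper_force: 0.0
```

>>> {"fn": "play_rows", "kwargs": {"deltas": [[0.0004,0.003,0,0,0,0],[0.0005,0.004,0,0,0,0],[0.0005,0.005,0,0,0,0],[0.0005,0.005,0,0,0,0],[0.0005,0.005,0,0,0,0],[0.0005,0.005,0,0,0,0],[0.0005,0.005,0,0,0,0],[0.0005,0.005,0,0,0,0],[0.0005,0.005,0,0,0,0],[0.0005,0.005,0,0,0,0]]}}

```text
clock: 8.7
tool_pos: [0.5565, 0.2343, 0.0391]
orientation: [179.1, -0.6, 170.3]
force: [0.3, -0.2, 0.5]
opening: 0.0597
gripper_force: 0.0
```

>>> {"fn": "play_rows", "kwargs": {"deltas": [[0.0005,0.005,0,0,0,0.002],[0.0005,0.005,0,0,0,0.002],[0.0005,0.005,0,0,0,0.002],[0.0005,0.005,0,0,0,0.002],[0.0005,0.005,0,0,0,0.002],[0.0005,0.005,0,0,0,0.002],[0.0005,0.005,0,0,0,0.002],[0.0004,0.004,0,0,0,0.002],[0.0004,0.004,0,0,0,0.002],[0.0003,0.003,0,0,0,0.002]]}}

```text
clock: 9.7
tool_pos: [0.5602, 0.271, 0.0391]
orientation: [179.1, -0.6, 173.9]
force: [-0.6, -0.5, 0.4]
opening: 0.06
gripper_force: 0.0
```

```bash
cat > see.py <<'E'
from h import *
import sys
im,d=snapshot("side"); P=pts("side",d); hsv=cv2.cvtColor(im,cv2.COLOR_BGR2HSV)
k=(hsv[...,0]>4)&(hsv[...,0]<18)&(hsv[...,1]>120)&(P[...,2]>.015)&(P[...,2]<.06)&(P[...,0]>.48)&(P[...,0]<.64)&(P[...,1]>.14)&(P[...,1]<.36)
q=P[k]; t=q[q[:,2]>np.percentile(q[:,2],80)]
print(get_obs()["clock"],get_obs()["tool_pos"],"amber",len(q),med(q),"top",med(t),pca(q),"yrange",np.round(np.percentile(q[:,1],[2,98])*1000))
cv2.imwrite(f"pics/{sys.argv[1]}.png",cv2.resize(im[100:300,250:380],None,fx=3,fy=3,interpolation=cv2.INTER_CUBIC))
E
python3 see.py s4
```

```text
9.75 [0.56025389 0.27132273 0.03911155] amber 168 [571.3 274.4  29.1] top [560.9 277.5  37.2] 168.4 yrange [264. 285.]
```

View pics/s4.png

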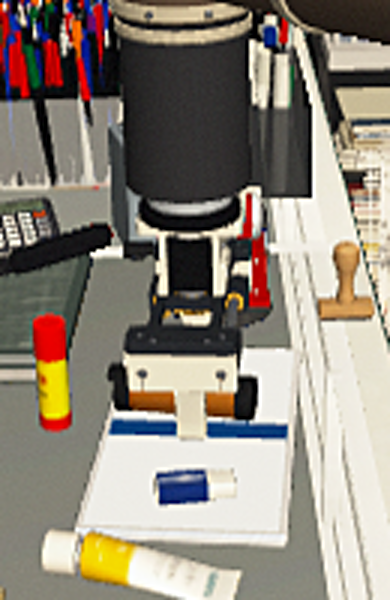

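The tube is rolling between the fingers, centred at y≈260, nearly parallel to the band and just short of it. I'll finish the push slowly, then back the finger off.

>>> {"fn": "play_rows", "kwargs": {"deltas": [[0.0003,0.003,0,0,0,0],[0.0003,0.003,0,0,0,0],[0.0003,0.003,0,0,0,0],[0.0003,0.003,0,0,0,0],[0.0003,0.003,0,0,0,0],[0.0003,0.003,0,0,0,0],[0.0003,0.003,0,0,0,0],[0.0003,0.003,0,0,0,0],[0.0002,0.002,0,0,0,0],[0.0002,0.002,0,0,0,0]]}}

```text
clock: 10.75
tool_pos: [0.5624, 0.2933, 0.0391]
orientation: [179.1, -0.6, 173.9]
force: [0.4, -1.0, -0.3]
opening: 0.0596
gripper_force: 0.0
```

>>> {"fn": "play_rows", "kwargs": {"deltas": [[0,0,0,0,0,0],[0,0,0,0,0,0],[-0.0004,-0.004,0,0,0,0],[-0.0004,-0.004,0,0,0,0],[0,0,0,0,0,0],[0,0,0,0,0,0]]}}

```text
clock: 11.35
tool_pos: [0.5618, 0.2865, 0.0392]
orientation: [179.1, -0.6, 173.9]
force: [-0.1, -0.1, -0.1]
opening: 0.0597
gripper_force: 0.0
```

```bash
python3 see.py s5; python3 see.py s6
```

```text
11.4 [0.56178577 0.28666395 0.03917039] amber 225 [577.8 296.   31. ] top [573.5 296.   40.2] 168.5 yrange [285. 307.]
11.45 [0.56180757 0.2867526  0.03917429] amber 221 [577.6 296.4  31. ] top [571.7 298.1  40.4] 168.2 yrange [285. 307.]
```

View pics/s6.png

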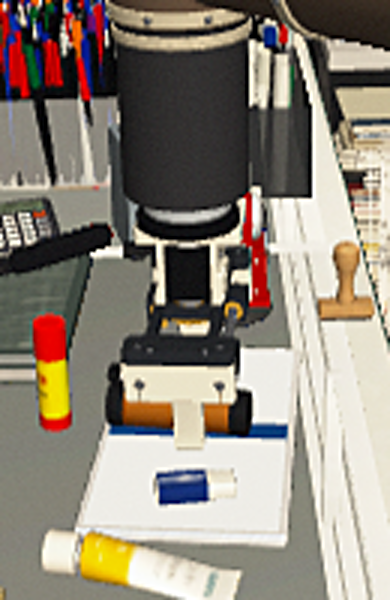

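The tube lies over the band at about (180,410), with a finger clear on each side. I'll lift straight up and measure from above.

>>> {"fn": "play_rows", "kwargs": {"deltas": [[0,0,0.015,0,0,0],[0,0,0.025,0,0,0],[0,0,0.035,0,0,0],[0,0,0.045,0,0,0],[0,0,0.045,0,0,0],[0,0,0.045,0,0,0],[0,0,0.03,0,0,0],[0,0,0,0,0,0]]}}

```text
clock: 12.25
tool_pos: [0.5634, 0.2878, 0.2368]
orientation: [178.8, -0.2, 173.9]
force: [0.1, -0.4, -0.9]
opening: 0.0597
gripper_force: 0.0
```

```bash
python3 see.py s7
```

```text
12.3 [0.56241679 0.2873532  0.23431506] amber 498 [575.  293.4  36.1] top [572.8 286.5  46.3] 168.5 yrange [278. 306.]
```

View pics/s7.png

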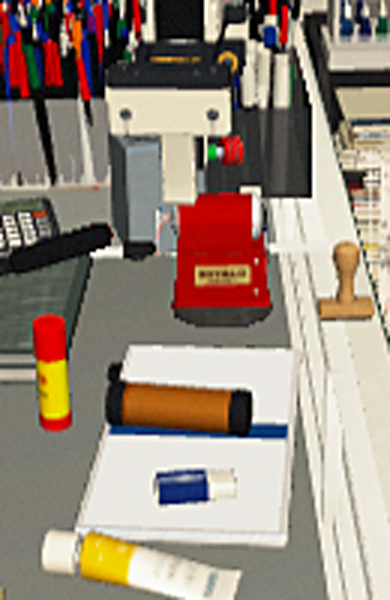

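```bash
python3 - <<'E'
from h import *
def est(im,d,lo,hi):
    P=pts("side",d); hsv=cv2.cvtColor(im,cv2.COLOR_BGR2HSV)
    k=(hsv[...,0]>4)&(hsv[...,0]<18)&(hsv[...,1]>120)&(P[...,2]>.015)&(P[...,2]<.06)&(P[...,0]>.48)&(P[...,0]<.64)&(P[...,1]>lo)&(P[...,1]<hi)
    q=P[k]; return med(q),fit(q),pca(q)
z=np.load("side0.npz"); print(est(z["im"],z["d"],.14,.25))
im,d=snapshot("side"); print(est(im,d,.2,.36))
im,d=snapshot("top"); P=pts("top",d); R=np.zeros(d.shape,bool); R[165:235,255:305]=1
q=P[R&(P[...,2]>.03)&(P[...,2]<.055)]; print("top",len(q),med(q) if len(q) else "",fit(q) if len(q) else "")
E
```

```text
(array([555.9, 200.9,  35.8]), (array([554.5, 196.2]), array([27.6, 85.1]), 77.5), 167.6)
(array([574.9, 293.5,  36.2]), (array([569.7, 291.8]), array([26. , 96.1]), 77.5), 168.1)
top 116 [529.1 288.5  43.6] (array([529.9, 289. ]), array([33.9, 24.8]), 78.2)
```

The tube is within about 2 mm of the band's centre line and about 6° off its direction. Next I go back over the sharpener with the fingers shut, to push the knob home.

>>> {"fn": "play_rows", "kwargs": {"deltas": [[-0.0088,-0.04,0,0,0,0.0118],[-0.0088,-0.05,0,0,0,0.0118],[-0.0088,-0.05,0,0,0,0.0118],[-0.0088,-0.05,0,0,0,0.0118],[-0.0088,-0.05,0,0,0,0.0118],[-0.0088,-0.05,0,0,0,0.0118],[-0.0088,-0.05,0,0,0,0.0118],[-0.0088,-0.05,0,0,0,0.0118],[-0.0088,-0.05,0,0,0,0.0118],[-0.0088,-0.05,0,0,0,0.0118]], "gripper": -1}}

```text
clock: 13.4
tool_pos: [0.4901, -0.1068, 0.2302]
orientation: [179.1, -0.7, -164.8]
force: [0.9, 0.0, 1.0]
opening: 0.0006
gripper_force: 0.0
```

>>> {"fn": "play_rows", "kwargs": {"deltas": [[0,-0.034,0,0,0,0],[0,0,0,-0.03,-0.008,0],[0,0,0,-0.03,-0.008,0],[0,0,0,-0.03,-0.008,0],[0,0,0,0,0,0],[0,0,0,0,0,0]]}}

```text
clock: 14.0
tool_pos: [0.4906, -0.132, 0.2303]
orientation: [-164.2, -0.7, -165.0]
force: [0.6, -0.5, 1.0]
opening: 0.0006
gripper_force: 0.0
```

>>> {"fn": "play_rows", "kwargs": {"deltas": [[0.001,0,-0.03,0,0,0],[0,0,-0.04,0,0,0],[0,0,-0.04,0,0,0],[0,0,-0.03,0,0,0],[0,0,-0.029,0,0,0],[0,0,0,0,0,0],[0,0,0,0,0,0]]}}

```text
clock: 14.7
tool_pos: [0.4924, -0.133, 0.0961]
orientation: [-164.1, -0.7, -165.1]
force: [0.4, 0.4, 0.5]
opening: 0.0006
gripper_force: 0.0
```

>>> {"fn": "play_rows", "kwargs": {"deltas": [[0.004,0.0011,0,0,0,0],[0.004,0.0011,0,0,0,0],[0.004,0.0011,0,0,0,0],[0.004,0.0011,0,0,0,0],[0.004,0.0011,0,0,0,0],[0.004,0.0011,0,0,0,0],[0.004,0.0011,0,0,0,0],[0.003,0.0008,0,0,0,0],[0,0,0,0,0,0],[0,0,0,0,0,0]]}}

```text
clock: 15.7
tool_pos: [0.5162, -0.126, 0.0958]
orientation: [-164.1, -0.7, -165.1]
force: [-5.2, -1.6, 3.3]
opening: 0.0003
gripper_force: 2.4
```

>>> {"fn": "play_rows", "kwargs": {"deltas": [[0.0015,0.0004,0,0,0,0],[0,0,0,0,0,0],[0,0,0,0,0,0]]}}

```text
clock: 16.0
tool_pos: [0.5163, -0.1261, 0.0956]
orientation: [-164.1, -0.8, -165.1]
force: [-7.7, -0.6, 5.0]
opening: 0.0003
gripper_force: 4.1
```

>>> {"fn": "play_rows", "kwargs": {"deltas": [[-0.01,-0.0027,0,0,0,0],[-0.015,-0.004,0,0,0,0],[0,0,0.025,0,0,0],[0,0,0.035,0,0,0],[0,0,0.045,0,0,0],[0,0,0.045,0,0,0],[0,0,0,0,0,0],[0,0,0,0,0,0]]}}

```text
clock: 16.8
tool_pos: [0.4983, -0.1305, 0.2168]
orientation: [-164.2, -0.4, -165.0]
force: [-1.0, 0.2, -1.5]
opening: 0.0004
gripper_force: 0.0
```

```bash
python3 see.py s8; python3 - <<'E'
from h import *
im,d=snapshot("top"); P=pts("top",d); Z=P[...,2]
R=np.zeros(d.shape,bool); R[165:235,255:305]=1
q=P[R&(Z>.03)&(Z<.055)]; c,s,a=fit(q); print("tube",len(q),c,s,a)
E
```

```text
16.85 [ 0.49768519 -0.13067524  0.21577533] amber 495 [574.7 293.5  36. ] top [572.9 286.4  46.2] 168.2 yrange [278. 306.]
tube 510 [571.6 280.8] [ 34.6 109.7] 78.0
```

View pics/s8.png

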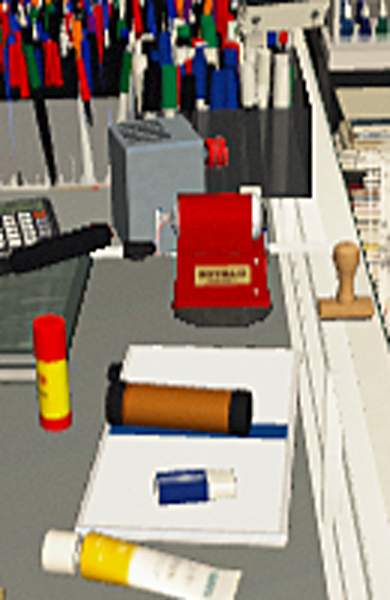

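The knob is home at about (216,151) with no green showing. The tube is on the band, and the other items haven't moved.

```bash
python3 -c "
from plant import *
print(close_job())"
```

```text
the job is handed in; nothing more can be done
None
```

I pulled the knob out, rolled the tube onto the blue band (about 1 mm off its centre line and 6° off its direction), left it lit there for over two seconds, and pushed the knob home. Nothing else visibly moved (ink bottle out of view in the last picture), and the job was handed in at about 17 s, with no verdict reported.

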